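Lock a blade holder in its setting jig with a click-stop clamp knob

TASK

Put the trimmer's blade holder into the channel of the setting jig, tongue first and flat on the bed, and slide it under the bridge until its tongue is fully home against the end stop. Then turn the winged clamp knob on the bridge clockwise until it clicks past its detent and stays locked, the holder still home. Leave the other things on the table where they are.

Things in the scene. Friction and masses are not known exactly. Their poses are not given: they have to be found in the camera images.
- jig: Setting jig fixed to the table: grey base plate 90 x 280 x 12 mm. Origin on the table under the knob's axis, z up, y along the channel from its open end (y = -215 mm) to the end stop. The bed is the plate's top, z = 12 mm. Two steel guide rails, 12 mm wide and 12 mm above the bed, run from y = -215 to -20 mm; the channel between them is 48 mm wide, centred on x = 0.
- bridge_top (a point): Middle of the top of the steel bridge that spans the channel (jig 0, 0, 44 mm): 80 mm across, from jig y = -17 to 17 mm. The clamp pad under it leaves 10.5 mm above the bed when unlocked and comes down 5 mm as the knob turns. A grey detent housing 32 x 56 mm, also 44 mm tall, stands at its +x end, to x = 72 mm.
- stop_face (a point): Foot of the end stop's near face, on the bed, on the channel's middle line (jig x = 0, y = 45, z = 12 mm); axes as the jig's. The stop is a steel block 60 mm wide, 20 mm tall.
- channel_mouth (a point): Point on the bed on the channel's middle line at jig y = -165 mm; axes as the jig's. With the holder's origin here its tongue end is still 15 mm short of the bridge.
- holder: Blade holder, loose, about 0.3 kg: aluminium block 40 (x) x 80 (y) x 22 mm with an upright grip tab on top and a flat steel tongue at its +y end. Origin on the underside below the tab's middle, near the centre of mass. Block: y = -47 to 33 mm. Tongue: 30 mm wide, 6 mm thick, underside level with the block's, y = 33 to 133 mm. Tab: 14 (x) x 30 (y) mm, up to z = 50 mm.
- holder_grip (a point): Point to grip on the tab: 42 mm above the holder's underside, straight above its origin, axes as the holder's; close the fingers along x (14 mm).
- tongue_end (a point): Middle of the tongue's free end, on its underside; axes as the holder's. It goes against the end stop.
- torque_knob (a joint): Angle of the clamp knob, rad, growing clockwise seen from above. It starts between 0.1 and 0.3; turning it takes up to about 0.23 N m until the detent at 0.985 is passed; beyond, it snaps to its end of travel at 1.3 and stays; let go well before the detent, it falls back.
- knob_grip (a point): Point to grip on the knob: on its axis, 70 mm above the table, 16 mm below the knob's top. The grip is an upright black bar, 60 mm long along this point's x axis, 14 mm thick along its y, 38 mm tall (48 to 86 mm above the table), on a round hub 30 mm across. At joint 0 its x axis is the jig's x.
- weight: Bystander: dark steel paper weight, 56 mm across, 40 mm tall, origin under its centre.
- paste_pot: Bystander: white lidded pot, 42 mm across, 45 mm tall, origin under its centre.
- brush: Bystander: flat brush lying down, origin under its middle.
- brush_jar: Bystander: glass jar 68 mm across, 85 mm tall, with brushes standing in it to 175 mm, origin under its centre.
- press_block: Bystander: wooden block 90 x 60 x 25 mm, origin under its centre.
- straightedge: Bystander: steel straightedge 300 (x) x 32 x 5 mm, origin under its centre.
There are look-alikes about, which are no part of the job. What is meant by the holder is not blue or green, and is the smaller of those in its own colour.

How it is judged:
By the outcome, as a careful person would: the job done as asked, in the order asked, and still so for the second after the job is handed in, with the robot touching nothing.
It also fails if it takes over 51 s, if anything falls off the work surface, if the arm or the gripper's body presses on something with over 40 N, if the wrist force passes 120 N, or if a joint passes its speed limit or range.

ROBOT

A 6-joint arm with a two-finger parallel gripper is mounted at the origin on the work surface. World frame = base frame: x ahead of the robot, y to its left, z up, the work surface at z = 0. Lengths are in m, angles in rad, forces in N, time in s.
With the tool pointing down it reaches from about 0.35 to 0.85 m from the base axis. Payload 8.1 kg.
Tool frame: the origin (TCP) lies at the very end of the fingers, on their centre line; the grasp point (between the pads) lies 19 mm behind it; z points along the fingers, y is the line along which they close (so a half turn about z gives the same grasp; the last joint's range is limited). The gripper opens to 93 mm and grips with 3 to 60 N. Pads are 15 mm wide; open, the fingers measure 128 mm over their backs; the gripper's body (75 mm by 188 mm) begins 65 mm behind the grasp point.
Start: joints at [-1.212, 0.13, 1.488, -0, 1.523, -0.085], TCP at [0.258, -0.542, 0.219] pointing down, gripper open.
Joint ranges: [-2.96, 2.96], [-0.89, 2.26], [0.02, 2.5], [-1.34, 4.48], [0, 2.73], [-2.66, 2.66]. Speed limits (rad/s): [2.39, 2.39, 2.79, 3.14, 3.14, 3.14].

INTERFACE

Orientations are given as a rotation vector (axis times angle).
In Python, from plant import read_state, eyes, workorder gives the robot as it stands. The module is installed in compiled form; this text tells all that it offers.
- The arm moves only by the tool play_rows, never from a script. Its argument "targets" is one flat list of numbers, 4 for each row, row after row: the shift along the tool's x, y, z in cm, then the turn about the tool's z in degrees. In form: [dx, dy, dz, roll, dx, dy, dz, roll, ...]. A call has 1 to 8 rows; each row is the pose to reach, as a shift and turn from the pose commanded when the call began, along the tool's axes at that moment; what a row does not reach only later rows make up. A row lasts 1/12 s, in which the tool goes at most 41.7 mm and 7.16 degrees, less where a joint would pass 70% of its speed; a pose out of reach is approached as far as the arm can. A call with a gripper value outside its range is refused whole. "grip" is the finger opening in cm, from 0 to 9.3, set as the call begins (left out, the last holds). The fingers move at their own pace and stop on an object; "grip_force" is the grip in N (left out, the last holds). Time passes only in rows, so rows that repeat a pose let the fingers close. It gives the time, the measured TCP pose, the force, the opening and the grip force at its end, in the units of the state.
- read_state(): the state, without advancing time (a new reading comes with each control period).
- eyes.read_camera(name): name is "side" or "top" or "wrist"; returns a dict with "image" (400x640x3 uint8, red, green, blue), "vfov" (degrees; the focal length in pixels is half the picture's height over the tangent of half this angle, whatever the lens; pixels are square), "cx", "cy" (the principal point, pixels), "cam_to_world" (4x4, takes a point from camera to world coordinates); the wrist camera has in their place "T_tool_cam" (4x4, takes a point from camera to tool coordinates, whose origin is the TCP and whose axes are the flange's). Camera axes: x right, y up, looking along -z (the intrinsics and any distortion apply to the point x, -y, -z); pixel columns grow to the right and rows downward; lengths in m; the calibration is good to about 2 mm. The wrist camera is an equidistant fisheye: a pixel r from the principal point sees the ray r / f radians off the axis. A picture is of the moment at which its call begins: read the wrist's pose just before it. There is no depth.
- workorder.close_job(): hands the job in; it is judged then, once.
The state is a dict: "t": time; "q": joint angles; "dq": joint speeds; "joint_torque": joint torques, N m; "tool_pos": TCP position; "orientation": TCP orientation; "force": force on the tool from outside, world axes, zero at the start; "wrist_torque": the same for the moment, N m; "opening": finger opening in m; "gripper_force": force on a finger pad.
Only numpy, scipy, OpenCV 4.12 (cv2) and the standard library are available. Lean on these libraries where they do the work, as an engineer would, in place of code of your own. Each camera call takes 0.05 s, during which the arm holds its last target. There are 200 camera calls.

## Working session

There is one attempt and no reset: what is moved stays moved. The work goes in short steps, Python scripts to look and compute and a tool call to move; the robot and the scene stay as the last step left them, time stands still between calls to the robot, and variables do not carry over. Pictures are saved under pics/ and viewed, at most 10 in all, crops included, and the job is handed in when it is done.

Besides the shell and the picture viewer there is one more tool, called after "Call:" as name(argument=value, ...) on one line, values as JSON. play_rows: Moves the arm, as the interface text tells. Its arguments: {"type":"object","properties":{"targets":{"type":"array"},"grip":{"type":"number"},"grip_force":{"type":"number"}},"required":["targets"]}

```bash
mkdir -p pics
cat > h.py <<'E'
import numpy as np, cv2, pickle
from plant import read_state, eyes, workorder
from scipy.spatial.transform import Rotation as R
def snap(n,f):
    s=read_state(); d=eyes.read_camera(n); d=dict(d); d['s']=s
    cv2.imwrite(f'pics/{f}.png',d['image'][:,:,::-1]); pickle.dump(d,open(f'pics/{f}.pkl','wb')); return d
def load(f): return pickle.load(open(f'pics/{f}.pkl','rb'))
def Tc(d):
    if 'cam_to_world' in d: return np.array(d['cam_to_world'])
    T=np.eye(4); T[:3,:3]=R.from_rotvec(d['s']['orientation']).as_matrix(); T[:3,3]=d['s']['tool_pos']
    return T@np.array(d['T_tool_cam'])
def px2w(d,u,v,z):
    f=200/np.tan(np.radians(d['vfov'])/2); x,y=u-d['cx'],v-d['cy']
    if 'cam_to_world' in d: r=np.array([x/f,-y/f,-1])
    else:
        rr=np.hypot(x,y)+1e-12; a=rr/f; r=np.array([np.sin(a)*x/rr,-np.sin(a)*y/rr,-np.cos(a)])
    T=Tc(d); r=T[:3,:3]@r; o=T[:3,3]; return o+r*(z-o[2])/r[2]
def w2px(d,p):
    T=Tc(d); c=T[:3,:3].T@(np.array(p)-T[:3,3]); f=200/np.tan(np.radians(d['vfov'])/2)
    x,y,z=c[0],-c[1],-c[2]
    if 'cam_to_world' in d: return d['cx']+f*x/z, d['cy']+f*y/z
    q=np.hypot(x,y)+1e-12; a=np.arctan2(q,z); return d['cx']+f*a*x/q, d['cy']+f*a*y/q
E
python3 - <<'E'
from h import *
for n in ['top','side','wrist']:
    d=snap(n,n+'0'); print(n,d['image'].shape,d['vfov'],d['cx'],d['cy'],[k for k in d]); print(Tc(d).round(3))
s=read_state(); print(s); print(R.from_rotvec(s['orientation']).as_matrix().round(3))
E
```

```text
top (400, 640, 3) 57.81805739278342 323.01630341347754 190.10495453613683 ['image', 'vfov', 'cx', 'cy', 'cam_to_world', 's']
[[-0.011  0.984 -0.177  0.363]
 [-1.    -0.014 -0.017  0.012]
 [-0.019  0.177  0.984  1.122]
 [ 0.     0.     0.     1.   ]]
side (400, 640, 3) 49.2295077585384 316.096377749494 200.8570224563388 ['image', 'vfov', 'cx', 'cy', 'cam_to_world', 's']
[[-0.982  0.116 -0.148  0.346]
 [-0.187 -0.666  0.722  0.895]
 [-0.015  0.737  0.676  0.904]
 [ 0.     0.     0.     1.   ]]
wrist (400, 640, 3) 65.70646984690485 320.6789552973275 197.97746137673997 ['image', 'vfov', 'cx', 'cy', 'T_tool_cam', 's']
[[ 0.429  0.861  0.274  0.335]
 [-0.903  0.409  0.127 -0.505]
 [-0.002 -0.302  0.953  0.383]
 [ 0.     0.     0.     1.   ]]
{'t': 0.15, 'q': array([-1.21236811e+00,  1.30987172e-01,  1.48902113e+00, -3.35702783e-05,
        1.52299001e+00, -8.54124832e-02]), 'dq': array([ 0.00231891, -0.00353928, -0.00159027, -0.00013402, -0.00075475,
       -0.00034962]), 'joint_torque': array([ 5.67403276e-04, -5.60475254e+01, -4.92334878e+01,  7.69081246e-02,
        3.05138854e-02, -6.78792821e-05]), 'tool_pos': array([ 0.25749637, -0.541458  ,  0.21783312]), 'orientation': array([-3.06319548e+00, -6.91171838e-01,  3.52497153e-04]), 'force': array([-0.52155885,  0.236548  ,  0.41816274]), 'wrist_torque': array([-0.04722419,  0.015159  , -0.05891283]), 'gripper_force': 0.0, 'opening': 0.09306603988960364}
[[ 0.903  0.429 -0.001]
 [ 0.429 -0.903  0.001]
 [ 0.    -0.001 -1.   ]]
```

View pics/top0.png

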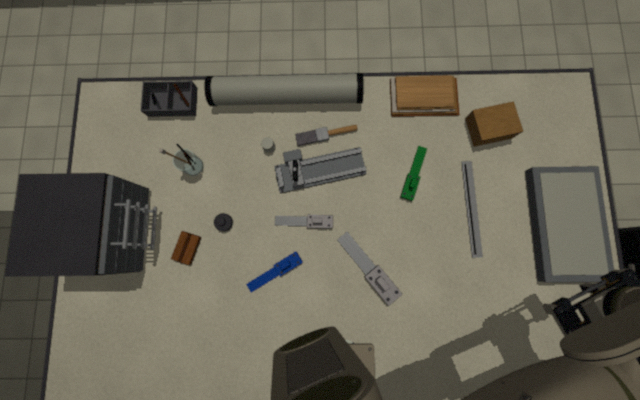

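View pics/side0.png

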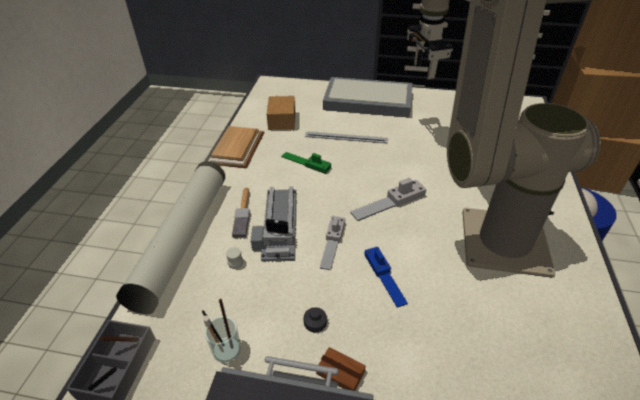

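The top view shows the small grey holder near (317,222) with its tongue pointing left. The jig runs from its mouth at (365,160) to its stop at (280,178). The larger grey, blue and green ones are look-alikes. I'll enlarge this area.

Run:
```python
from h import *
i=load('top0')['image'][140:236,268:372,::-1]
i=cv2.convertScaleAbs(i,alpha=1.3)
cv2.imwrite('pics/c1.png',cv2.resize(i,None,fx=6.2,fy=6.2,interpolation=cv2.INTER_CUBIC))
```

```text
(no output)
```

View pics/c1.png

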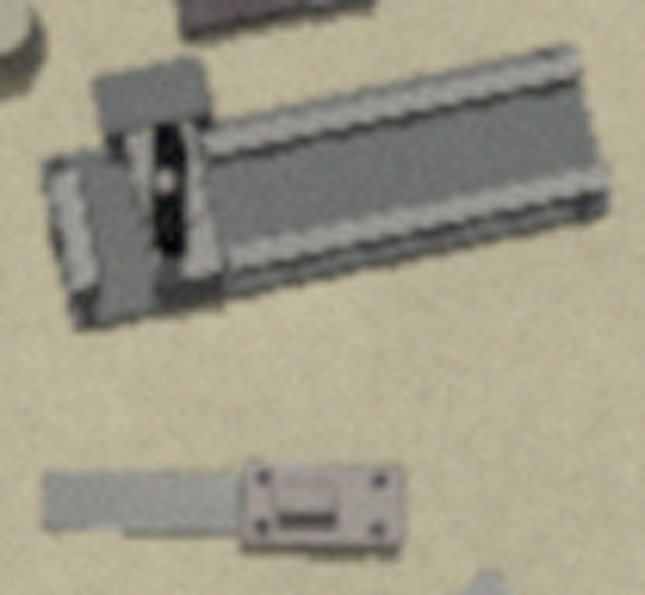

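Run:
```python
from h import *
d=load('top0')
P=lambda x,y,z: px2w(d,268+(x+.5)/6.2-.5,140+(y+.5)/6.2-.5,z).round(4)
for n,a in dict(tongL=(42,500,.006),tongTopL=(42,472,.006),blkTR=(404,465,.022),blkBR=(403,541,.022),blkTL=(247,463,.022),blkBL=(242,538,.022),tabtop=(308,494,.05),
 farRail0=(578,55,.024),farRailR_in=(580,76,.024),nearRail_in=(606,172,.024),nearRail_out=(609,190,.024),farL_in=(212,152,.024),nearL_in=(222,245,.024),knob0=(167,127,.086),knob1=(174,256,.086),stopA=(62,165,.032),stopB=(90,287,.032),br1=(200,128,.044),br2=(220,272,.044),br0=(130,135,.044)).items(): print(n,P(*a))
```

```text
tongL [0.4715 0.1828 0.006 ]
tongTopL [0.4855 0.183  0.006 ]
blkTR [0.4849 0.0021 0.022 ]
blkBR [0.4476 0.0032 0.022 ]
blkTL [0.4869 0.0794 0.022 ]
blkBL [0.45   0.0819 0.022 ]
tabtop [0.4684 0.0485 0.05  ]
farRail0 [ 0.6919 -0.0893  0.024 ]
farRailR_in [ 0.6809 -0.09    0.024 ]
nearRail_in [ 0.6308 -0.1015  0.024 ]
nearRail_out [ 0.6215 -0.1027  0.024 ]
farL_in [0.6443 0.0964 0.024 ]
nearL_in [0.5963 0.0914 0.024 ]
knob0 [0.641  0.1131 0.086 ]
knob1 [0.5782 0.1096 0.086 ]
stopA [0.6367 0.1709 0.032 ]
stopB [0.5743 0.1563 0.032 ]
br1 [0.6515 0.1008 0.044 ]
br2 [0.5786 0.0909 0.044 ]
br0 [0.6485 0.1355 0.044 ]
```

Call:
play_rows(targets=[44.4, -44.3, 0, -62.85, 44.4, -44.3, 0, -62.85, 44.4, -44.3, 0, -62.85, 44.4, -44.3, 0, -62.85, 44.4, -44.3, 0, -62.85, 44.4, -44.3, 0, -62.85, 44.4, -44.3, 0, -62.85, 44.4, -44.3, 0, -62.85])

```text
t: 0.82
tool_pos: [0.3697, -0.226, 0.2185]
orientation: [2.352, 2.083, 0.0]
force: [2.0, -0.2, 0.3]
opening: 0.0929
gripper_force: 0.0
```

```bash
cat >> h.py <<'E'
def go(x,y,z,th):
    "shift (cm) and roll (deg) to bring TCP to x,y,z with tool x heading th deg"
    s=read_state(); M=R.from_rotvec(s['orientation']).as_matrix()
    t0=np.degrees(np.arctan2(M[1,0],M[0,0])); dr=(t0-th+180)%360-180
    print('t',round(s['t'],2),'pos',np.round(s['tool_pos'],4),'th',round(t0,2),'tilt',M[2].round(4),'F',np.round(s['force'],1),'open',round(s['opening'],4))
    print('move',(M.T@(np.array([x,y,z])-s['tool_pos'])*100).round(2),'roll',round(dr,2))
E
python3 -c "
from h import *
go(.468,.05,.218,88.25)"
```

```text
t 0.82 pos [ 0.3697 -0.226   0.2185] th 83.05 tilt [ 0.e+00  1.e-04 -1.e+00] F [ 2.  -0.2  0.3] open 0.0929
move [28.59  6.42  0.05] roll -5.2
```

Call:
play_rows(targets=[28.6, 6.4, 0, -5.4, 28.6, 6.4, 0, -5.4, 28.6, 6.4, 0, -5.4, 28.6, 6.4, 0, -5.4, 28.6, 6.4, 0, -5.4, 28.6, 6.4, 0, -5.4, 28.6, 6.4, 0, -5.4, 28.6, 6.4, 0, -5.4])

```text
t: 1.48
tool_pos: [0.4702, 0.054, 0.2183]
orientation: [-2.25, -2.19, -0.003]
force: [0.4, 0.2, 0.1]
opening: 0.0929
gripper_force: 0.0
```

```bash
python3 -c "
from h import *
go(.468,.05,.218,88.25)
d=snap('wrist','w1')
for p in [(.4677,.0497,.05),(.4715,.1828,.006),(.6096,.1114,.086),(.6559,-.0958,.024)]: print(np.round(w2px(d,p),1))
i=cv2.convertScaleAbs(d['image'][:,:,::-1],alpha=1.3)
cv2.imwrite('pics/w1b.png',cv2.resize(i,(800,500),interpolation=cv2.INTER_CUBIC))
"
```

```text
t 1.48 pos [0.4702 0.054  0.2183] th 88.44 tilt [ 2.7e-03  2.0e-04 -1.0e+00] F [0.4 0.2 0.1] open 0.0929
move [-0.4  -0.21  0.03] roll 0.19
[317.6 184.7]
[317.9  68.1]
[454.5 132.7]
[450.9 274.6]
```

View pics/w1b.png

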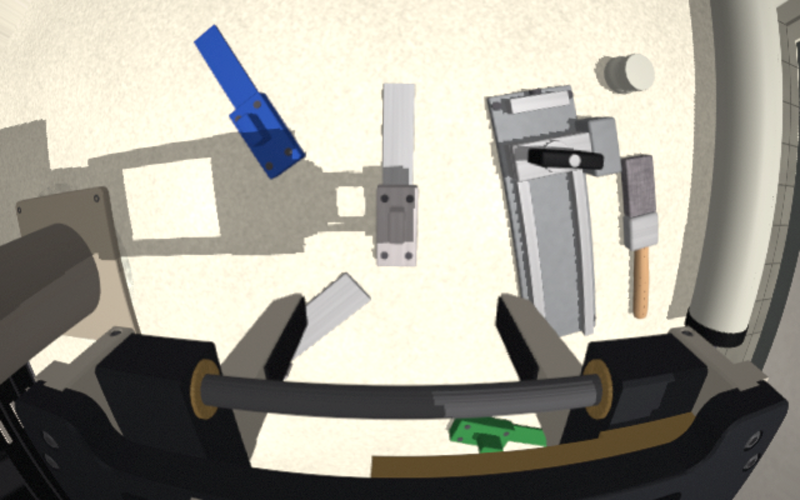

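```bash
python3 -c "
from h import *
d=load('w1')
i=d['image'][:,:,::-1]
a=cv2.resize(i[60:220,295:345],None,fx=3.7,fy=3.7,interpolation=cv2.INTER_CUBIC)
b=cv2.resize(i[60:220,385:500],None,fx=3.7,fy=3.7,interpolation=cv2.INTER_CUBIC)
c=cv2.convertScaleAbs(np.hstack([a,b]),alpha=.85); print(a.shape,c.shape)
cv2.imwrite('pics/c2.png',c)
"
```

```text
(592, 185, 3) (592, 611, 3)
```

View pics/c2.png

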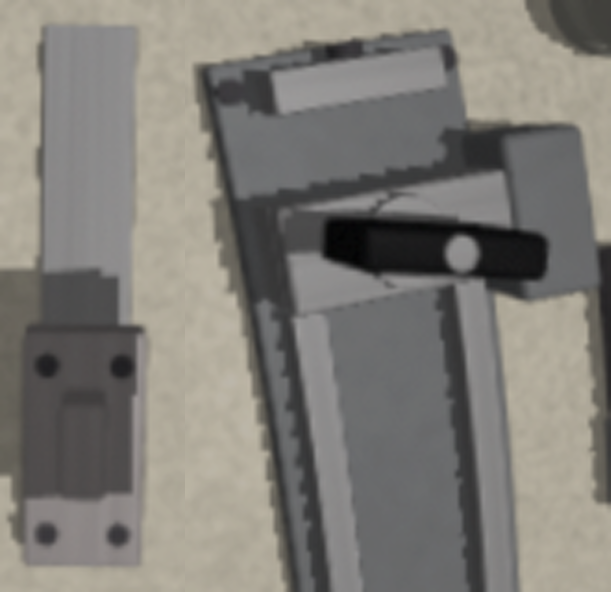

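Run:
```python
from h import *
d=load('w1')
P=lambda x,y,z: px2w(d,(295 if x<185 else 385-50)+(x+.5)/3.7-.5,60+(y+.5)/3.7-.5,z).round(4)
for n,a in dict(tL=(43,25,.006),tR=(137,25,.006),bFL=(27,327,.022),bFR=(147,327,.022),bNL=(25,565,.022),bNR=(140,565,.022),
 brFL=(297,312,.044),brBL=(280,210,.044),brBR=(505,170,.044),knobL=(367,248,.086),knobR=(547,258,.086),dot=(461,253,.086),
 LRo=(295,318,.024),LRi=(325,318,.024),LRo2=(330,590,.024),LRi2=(360,590,.024),RRi=(455,300,.024),RRi2=(485,590,.024),RRo=(490,300,.024),RRo2=(518,590,.024),
 stL=(275,112,.032),stR=(447,85,.032),hBR=(578,126,.044),hFR=(597,288,.044),hFL=(525,300,.044)).items(): print(n,P(*a))
```

```text
tL [0.4577 0.1854 0.006 ]
tR [0.488  0.1845 0.006 ]
bFL [0.4501 0.0875 0.022 ]
bFR [0.4883 0.0864 0.022 ]
bNL [0.4459 0.0072 0.022 ]
bNR [0.4846 0.0061 0.022 ]
brFL [0.5795 0.0934 0.044 ]
brBL [0.5734 0.1248 0.044 ]
brBR [0.6501 0.1406 0.044 ]
knobL [0.5862 0.1169 0.086 ]
knobR [0.6432 0.1161 0.086 ]
dot [0.6149 0.1164 0.086 ]
LRo [0.5851 0.0888 0.024 ]
LRi [0.5955 0.0889 0.024 ]
LRo2 [ 0.6035 -0.0066  0.024 ]
LRi2 [ 0.6149 -0.0071  0.024 ]
RRi [0.6429 0.0957 0.024 ]
RRi2 [ 0.6655 -0.0095  0.024 ]
RRo [0.6564 0.0961 0.024 ]
RRo2 [ 0.6798 -0.0103  0.024 ]
stL [0.5752 0.1552 0.032 ]
stR [0.6344 0.1673 0.032 ]
hBR [0.6777 0.1571 0.044 ]
hFR [0.6878 0.1039 0.044 ]
hFL [0.6595 0.0988 0.044 ]
```

The wrist crop shows the jig at c=(0.615,0.117) with a yaw of 11.5°, and the knob bar at about -0.8°. The holder origin is about (0.467,0.053) with a yaw of -2.6°. Descending to grip.

```bash
python3 -c "
from h import *
go(.4673,.0531,.025,87.4)"
```

```text
t 1.53 pos [0.4696 0.0513 0.2182] th 88.45 tilt [ 8.e-04 -7.e-04 -1.e+00] F [-0.8 -0.4  0.3] open 0.0929
move [ 0.15 -0.22 19.32] roll 1.05
```

Call:
play_rows(targets=[0.15, -0.22, 4, 1, 0.15, -0.22, 8, 1, 0.15, -0.22, 12, 1, 0.15, -0.22, 15, 1, 0.15, -0.22, 17, 1, 0.15, -0.22, 18.4, 1, 0.15, -0.22, 19.2, 1, 0.15, -0.22, 19.3, 1], grip=5)

```text
t: 2.2
tool_pos: [0.4655, 0.0483, 0.0238]
orientation: [-2.276, -2.162, 0.004]
force: [0.2, -0.5, -0.3]
opening: 0.0507
gripper_force: 0.0
```

```bash
python3 -c "
from h import *
go(.4673,.0531,.025,87.4)
d=snap('wrist','w2')
i=cv2.resize(d['image'][90:340,160:480,::-1],(768,600),interpolation=cv2.INTER_CUBIC)
cv2.imwrite('pics/w2b.png',i)
"
```

```text
t 2.2 pos [0.4655 0.0483 0.0238] th 87.06 tilt [-4.0e-04 -3.4e-03 -1.0e+00] F [ 0.2 -0.5 -0.3] open 0.0507
move [ 0.49  0.15 -0.12] roll -0.34
```

View pics/w2b.png

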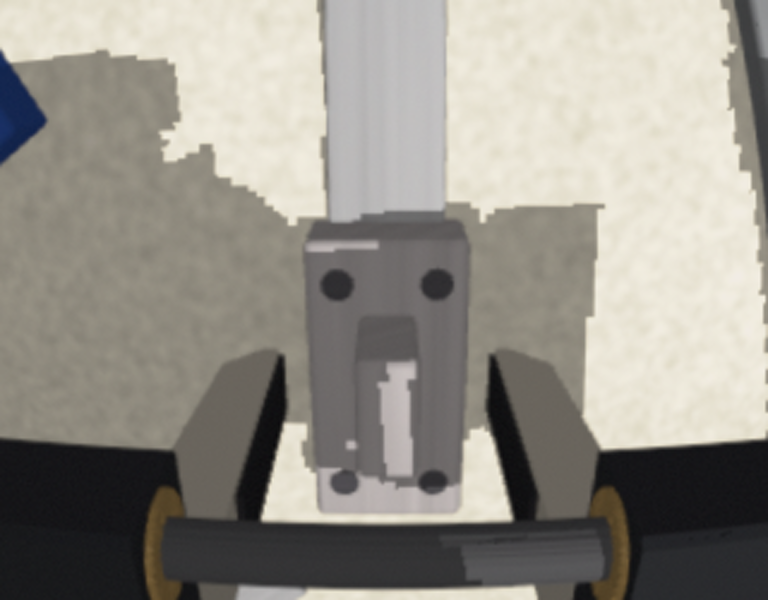

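```bash
python3 -c "
from h import *
d=load('w2')
for x,y,z in [(357,360,.05),(417,360,.05),(357,475,.05),(417,475,.05),(305,250,.022),(468,245,.022),(319,512,.022),(461,512,.022)]: print(px2w(d,160+x/2.4,90+y/2.4,z).round(4))
go(.4673,.0531,.025,87.4)"
```

```text
[0.4616 0.0678 0.05  ]
[0.474  0.0672 0.05  ]
[0.4596 0.0391 0.05  ]
[0.473  0.0384 0.05  ]
[0.4492 0.0838 0.022 ]
[0.4877 0.0831 0.022 ]
[0.4458 0.0078 0.022 ]
[0.4852 0.0058 0.022 ]
t 2.25 pos [0.4665 0.0485 0.025 ] th 87.07 tilt [-3.0e-04 -1.7e-03 -1.0e+00] F [-0.4  0.2  0.1] open 0.05
move [0.47 0.06 0.  ] roll -0.33
```

Call:
play_rows(targets=[0.45, 0.06, 0, -0.3, 0.45, 0.06, 0, -0.3, 0.45, 0.06, 0, -0.3])

```text
t: 2.5
tool_pos: [0.4693, 0.0539, 0.027]
orientation: [2.269, 2.17, 0.003]
force: [-0.4, 0.5, 0.4]
opening: 0.05
gripper_force: 0.0
```

Call:
play_rows(targets=[0, 0, 0, 0, 0, 0, 0, 0, 0, 0, 0, 0, 0, 0, 0, 0, 0, 0, 0, 0, 0, 0, 0, 0], grip=0.8, grip_force=30)

```text
t: 3.0
tool_pos: [0.4677, 0.0537, 0.0256]
orientation: [-2.27, -2.171, 0.001]
force: [-2.9, 0.4, 2.3]
opening: 0.0144
gripper_force: 1.5
```

```bash
python3 -c "
from h import *
go(.4673,.0531,.025,87.4); print(read_state()['gripper_force'])"
```

```text
t 3.0 pos [0.4677 0.0537 0.0256] th 87.42 tilt [-1.e-04 -7.e-04 -1.e+00] F [-2.9  0.4  2.3] open 0.0144
move [-0.06 -0.04  0.06] roll 0.02
1.5217821300029755
```

Call:
play_rows(targets=[0, 0, -1, 0, 0, 0, -3, 0, 0, 0, -5.5, 0, 0, 0, -8, 0, 0, 0, -9.2, 0, 0, 0, -9.5, 0, 0, 0, -9.5, 0])

```text
t: 3.58
tool_pos: [0.4686, 0.0537, 0.1213]
orientation: [2.27, 2.17, 0.002]
force: [-0.1, 0.2, -4.7]
opening: 0.0139
gripper_force: 30.0
```

```bash
python3 -c "
from h import *
go(.649,-.0499,.12,101.5); print(read_state()['gripper_force'])"
```

```text
t 3.58 pos [0.4686 0.0537 0.1213] th 87.42 tilt [ 1.0e-04  1.7e-03 -1.0e+00] F [-0.1  0.2 -4.7] open 0.0139
move [-9.54 18.49  0.16] roll -14.08
29.992553293704987
```

Call:
play_rows(targets=[-0.7, 1.4, 0.1, -1, -2, 4, 0.1, -3, -3.8, 7.4, 0.1, -6, -5.6, 10.9, 0.1, -9, -7.2, 14, 0.1, -12, -8.5, 16.5, 0.1, -13.5, -9.3, 18, 0.1, -14.1, -9.5, 18.5, 0.1, -14.1])

```text
t: 4.25
tool_pos: [0.6489, -0.0512, 0.1163]
orientation: [-1.987, -2.43, 0.003]
force: [0.2, -0.4, -3.7]
opening: 0.0141
gripper_force: 30.0
```

Call:
play_rows(targets=[0, 0, 0, 0, 0, 0, 0, 0, 0, 0, 0, 0])

```text
t: 4.5
tool_pos: [0.6471, -0.0486, 0.1185]
orientation: [-1.986, -2.432, 0.002]
force: [-0.6, 0.7, -4.0]
opening: 0.0141
gripper_force: 30.0
```

```bash
python3 -c "
from h import *
d=snap('wrist','w3')
go(.649,-.0499,.12,101.5); print(read_state()['gripper_force'])
i=d['image'][20:340,160:480,::-1]
cv2.imwrite('pics/w3b.png',cv2.resize(i,(600,600),interpolation=cv2.INTER_CUBIC))
"
```

```text
t 4.55 pos [ 0.6474 -0.0486  0.119 ] th 101.55 tilt [ 7.0e-04 -1.4e-03 -1.0e+00] F [-0.3  0.4 -4.2] open 0.0139
move [-0.16  0.13 -0.1 ] roll 0.05
29.992619454860687
```

View pics/w3b.png

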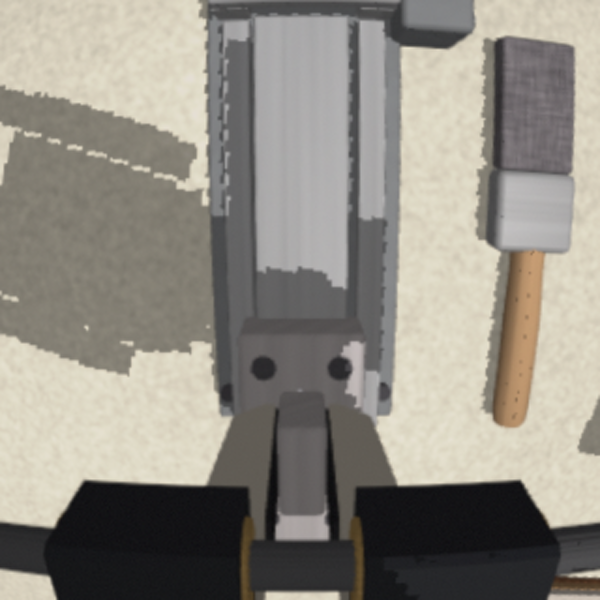

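```bash
python3 -c "
from h import *
d=load('w3'); a=np.radians(11.5)
J=lambda x,y,z: np.array([.6152+x*np.cos(a)-y*np.sin(a),.1167+x*np.sin(a)+y*np.cos(a),z])
for p in [(-.045,-.215,.012),(.045,-.215,.012),(.036,-.02,.024),(-.036,-.02,.024),(.036,-.15,.024),(.045,-.1,.012),(-.045,-.1,.012)]:
  u,v=w2px(d,J(*p)); print(p,np.round([(u-160)*1.875,(v-20)*1.875],1))
p=J(0,-.17,.0376+.004); print(p); go(*(p),101.5)"
```

```text
(-0.045, -0.215, 0.012) [216.7 417. ]
(0.045, -0.215, 0.012) [388.9 417. ]
(0.036, -0.02, 0.024) [384.5  19.5]
(-0.036, -0.02, 0.024) [221.5  19.4]
(0.036, -0.15, 0.024) [380.3 301.9]
(0.045, -0.1, 0.012) [398.8 192.9]
(-0.045, -0.1, 0.012) [207.1 192.8]
[ 0.64909255 -0.0498872   0.0416    ]
t 4.55 pos [ 0.6474 -0.0486  0.119 ] th 101.55 tilt [ 7.0e-04 -1.4e-03 -1.0e+00] F [-0.3  0.4 -4.2] open 0.0139
move [-0.17  0.15  7.74] roll 0.05
```

The wrist view confirms the jig edges where predicted ((219,412) and (391,412)), with the tongue centred over the channel. Lowering.

Call:
play_rows(targets=[-0.15, 0.15, 1.5, 0, -0.15, 0.15, 3.5, 0, -0.15, 0.15, 5.5, 0, -0.15, 0.15, 6.8, 0, -0.15, 0.15, 7.5, 0, -0.15, 0.15, 7.7, 0, -0.15, 0.15, 7.7, 0])

```text
t: 5.13
tool_pos: [0.65, -0.0505, 0.0421]
orientation: [-1.987, -2.433, 0.001]
force: [0.6, 0.6, -3.1]
opening: 0.0138
gripper_force: 30.0
```

Call:
play_rows(targets=[0, 0, 0.1, 0, 0, 0, 0.2, 0, 0, 0, 0.3, 0, 0, 0, 0.35, 0, 0, 0, 0.35, 0])

```text
t: 5.55
tool_pos: [0.6506, -0.0507, 0.0395]
orientation: [1.987, 2.433, 0.0]
force: [0.4, 0.5, -4.3]
opening: 0.0142
gripper_force: 30.0
```

```bash
python3 -c "
from h import *
go(.64909,-.04989,.0376,101.5)"
```

```text
t 5.55 pos [ 0.6506 -0.0507  0.0395] th 101.52 tilt [-2.e-04  5.e-04 -1.e+00] F [ 0.4  0.5 -4.3] open 0.0142
move [ 0.11 -0.13  0.19] roll 0.02
```

Call:
play_rows(targets=[0.5, -0.08, 0.1, 0, 1.2, -0.08, 0.1, 0, 2, -0.08, 0.1, 0, 2.8, -0.08, 0.1, 0, 3.6, -0.08, 0.1, 0, 4.2, -0.08, 0.1, 0, 4.5, -0.08, 0.1, 0, 4.5, -0.08, 0.1, 0])

```text
t: 6.22
tool_pos: [0.6404, -0.0057, 0.0382]
orientation: [-1.986, -2.434, -0.0]
force: [-0.4, -0.9, -3.8]
opening: 0.0137
gripper_force: 30.0
```

```bash
python3 -c "
from h import *
a=np.radians(11.5)
go(.6152+.088*np.sin(a),.1167-.088*np.cos(a),.0376,101.5)"
```

```text
t 6.22 pos [ 0.6404 -0.0057  0.0382] th 101.59 tilt [ 1.e-04  0.e+00 -1.e+00] F [-0.4 -0.9 -3.8] open 0.0137
move [ 3.69 -0.03  0.06] roll 0.09
```

Call:
play_rows(targets=[0.5, -0.03, 0.05, 0, 1.1, -0.03, 0.05, 0, 1.8, -0.03, 0.05, 0, 2.4, -0.03, 0.05, 0, 2.8, -0.03, 0.05, 0, 3.1, -0.03, 0.05, 0, 3.2, -0.03, 0.05, 0, 3.2, -0.03, 0.05, 0])

```text
t: 6.88
tool_pos: [0.6339, 0.0249, 0.0377]
orientation: [1.987, 2.434, 0.0]
force: [0.8, 0.9, -4.3]
opening: 0.0137
gripper_force: 30.0
```

Call:
play_rows(targets=[0.1, 0, 0.02, 0, 0.2, 0, 0.03, 0, 0.3, 0, 0.04, 0, 0.4, 0, 0.05, 0, 0.5, 0, 0.05, 0, 0.5, 0, 0.05, 0])

```text
t: 7.38
tool_pos: [0.6333, 0.0294, 0.0376]
orientation: [1.987, 2.432, 0.001]
force: [-0.2, -0.1, 0.6]
opening: 0.0134
gripper_force: 30.0
```

```bash
python3 -c "
from h import *
a=np.radians(11.5)
go(.6152+.088*np.sin(a),.1167-.088*np.cos(a),.0376,101.5)"
```

```text
t 7.38 pos [0.6333 0.0294 0.0376] th 101.52 tilt [-4.e-04  9.e-04 -1.e+00] F [-0.2 -0.1  0.6] open 0.0134
move [ 0.12 -0.04  0.  ] roll 0.02
```

Call:
play_rows(targets=[0.1, 0, 0, 0, 0.2, 0, 0, 0, 0.3, 0, 0, 0, 0.3, 0, 0, 0])

```text
t: 7.72
tool_pos: [0.6328, 0.0321, 0.0376]
orientation: [1.987, 2.432, 0.0]
force: [1.6, -3.2, 2.7]
opening: 0.0136
gripper_force: 30.0
```

Call:
play_rows(targets=[0.1, 0, 0, 0, 0.15, 0, 0, 0, 0.15, 0, 0, 0, 0.15, 0, 0, 0])

```text
t: 8.05
tool_pos: [0.6327, 0.0321, 0.0376]
orientation: [1.986, 2.431, -0.001]
force: [2.1, -9.7, 1.8]
opening: 0.0141
gripper_force: 30.0
```

```bash
python3 -c "
from h import *
a=np.radians(11.5)
go(.6152+.088*np.sin(a),.1167-.088*np.cos(a),.0376,101.5)
d=snap('side','s3'); 
for p in [(.6152,.1167,.044)]: print(w2px(d,p))
"
```

```text
t 8.05 pos [0.6327 0.0321 0.0376] th 101.49 tilt [-0.0025  0.001  -1.    ] F [ 2.1 -9.7  1.8] open 0.0141
move [-0.16 -0.03  0.  ] roll -0.01
(np.float64(276.84012124917524), np.float64(231.84711760546946))
```

Call:
play_rows(targets=[0, 0, 0, 0, 0, 0, 0, 0, 0, 0, 0, 0, 0, 0, 0, 0], grip=4)

```text
t: 8.43
tool_pos: [0.6317, 0.0344, 0.0368]
orientation: [-1.986, -2.433, 0.0]
force: [-0.0, 0.0, 0.9]
opening: 0.0357
gripper_force: 0.0
```

Call:
play_rows(targets=[0, 0, -1, 0, 0, 0, -3, 0, 0, 0, -6, 0, 0, 0, -9, 0, 0, 0, -11, 0, 0, 0, -11.5, 0, 0, 0, -11.5, 0], grip=5)

```text
t: 9.02
tool_pos: [0.6337, 0.034, 0.1553]
orientation: [1.984, 2.431, 0.005]
force: [0.5, -0.0, -0.3]
opening: 0.0499
gripper_force: 0.0
```

```bash
python3 -c "
from h import *
d=snap('wrist','w4')
go(.6152,.1167,.15,179.2)
i=d['image'][0:340,160:480,::-1]
cv2.imwrite('pics/w4b.png',cv2.resize(cv2.convertScaleAbs(i,alpha=.9),None,fx=1.76,fy=1.76,interpolation=cv2.INTER_CUBIC))
"
```

```text
t 9.07 pos [0.6324 0.034  0.1529] th 101.53 tilt [-2.0e-04  1.6e-03 -1.0e+00] F [-1.1  0.1  0. ] open 0.0499
move [ 8.45 -0.04  0.29] roll -77.67
```

View pics/w4b.png

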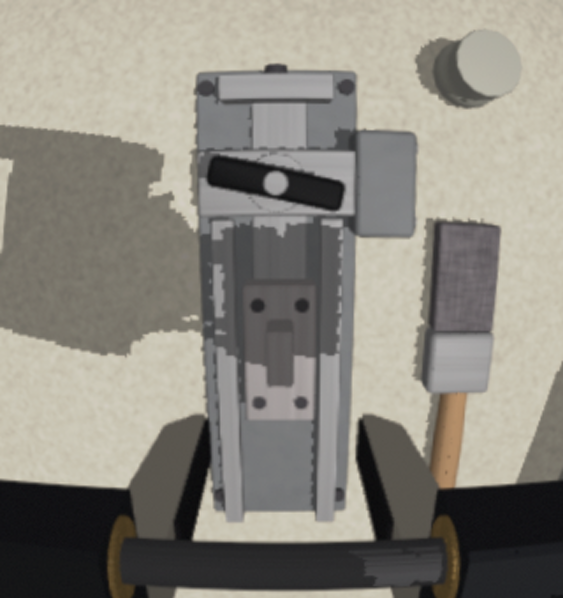

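The tongue reaches the stop at (279,100) and the holder is straight in the channel. The knob centre is at (275.5,182), with the bar running from (208,169) to (343,195).

```bash
python3 -c "
from h import *
d=load('w4'); a=np.radians(11.5)
P=lambda x,y,z: px2w(d,160+x/1.76,y/1.76,z)
A,B,C=P(208,169,.086),P(343,195,.086),P(275.5,182,.086)
print(A,B,C,np.degrees(np.arctan2(*(B-A)[1::-1])))
print('stop',P(219,100,.032),P(332,100,.032), 'exp',.6152-.045*np.sin(a),.1167+.045*np.cos(a),'block near',P(247,419,.034),P(313,419,.034),'exp',.6152+.135*np.sin(a),.1167-.135*np.cos(a))
c=(A+B)/2; th=np.degrees(np.arctan2(*(B-A)[1::-1]))+180
go(c[0],c[1],.15,th)"
```

```text
[0.58575705 0.11700983 0.086     ] [0.64445116 0.11728414 0.086     ] [0.61513122 0.11678119 0.086     ] 0.2677737252929566
stop [0.57718227 0.15418279 0.032     ] [0.63473992 0.16568802 0.032     ] exp 0.6062284429512261 0.16079661170793733 block near [ 0.62471456 -0.01758266  0.034     ] [ 0.66226207 -0.01003708  0.034     ] exp 0.6421146711463216 -0.015589835123812013
t 9.07 pos [0.6324 0.034  0.1529] th 101.53 tilt [-2.0e-04  1.6e-03 -1.0e+00] F [-1.1  0.1  0. ] open 0.0499
move [ 8.49 -0.04  0.29] roll -78.74
```

Call:
play_rows(targets=[1, -0.04, 0, -7, 2.5, -0.04, 0, -14, 4.5, -0.04, 0, -21, 6.5, -0.04, 0, -28, 7.8, -0.04, 0, -35, 8.4, -0.04, 0, -42, 8.45, -0.04, 0, -49, 8.45, -0.04, 0, -56])

```text
t: 9.73
tool_pos: [0.613, 0.1173, 0.1493]
orientation: [-0.6, -3.079, 0.002]
force: [0.0, -0.9, -0.8]
opening: 0.0501
gripper_force: 0.0
```

```bash
python3 -c "
from h import *
go(.6151,.1169,.15,180)"
```

```text
t 9.73 pos [0.613  0.1173 0.1493] th 157.94 tilt [ 0.0039 -0.0019 -1.    ] F [ 0.  -0.9 -0.8] open 0.0501
move [-0.21  0.05 -0.07] roll -22.06
```

Call:
play_rows(targets=[-0.15, 0.05, 0, -7, -0.15, 0.05, 0, -14, -0.15, 0.05, 0, -21, -0.15, 0.05, 0, -22.1, -0.15, 0.05, 0, -22.1, -0.15, 0.05, 0, -22.1])

```text
t: 10.23
tool_pos: [0.6155, 0.1164, 0.1507]
orientation: [-0.016, -3.139, 0.0]
force: [-0.4, 0.7, 0.7]
opening: 0.0499
gripper_force: 0.0
```

```bash
python3 -c "
from h import *
go(.6151,.1169,.0525,180)"
```

```text
t 10.23 pos [0.6155 0.1164 0.1507] th 179.4 tilt [ 2.2e-03 -2.0e-04 -1.0e+00] F [-0.4  0.7  0.7] open 0.0499
move [0.02 0.05 9.82] roll -0.6
```

Call:
play_rows(targets=[0, 0.03, 2, 0, 0, 0.03, 4.5, 0, 0, 0.03, 7, 0, 0, 0.03, 8.7, 0, 0, 0.03, 9.5, 0, 0, 0.03, 9.8, 0, 0, 0.03, 9.8, 0])

```text
t: 10.82
tool_pos: [0.6159, 0.1167, 0.0536]
orientation: [-0.012, -3.14, 0.0]
force: [0.2, -0.1, -0.0]
opening: 0.05
gripper_force: 0.0
```

Call:
play_rows(targets=[0, 0, 0, 0, 0, 0, 0, 0, 0, 0, 0, 0, 0, 0, 0, 0, 0, 0, 0, 0, 0, 0, 0, 0, 0, 0, 0, 0, 0, 0, 0, 0], grip=0.6, grip_force=45)

```text
t: 11.48
tool_pos: [0.6166, 0.1161, 0.0546]
orientation: [0.011, 3.141, -0.001]
force: [-1.8, -4.7, 3.3]
opening: 0.0138
gripper_force: 45.0
```

```bash
python3 -c "
from h import *
go(.6151,.1169,.0525,180); print(read_state()['wrist_torque'],read_state()['q'])"
```

```text
t 11.48 pos [0.6166 0.1161 0.0546] th 179.61 tilt [-5.e-04 -9.e-04 -1.e+00] F [-1.8 -4.7  3.3] open 0.0138
move [0.15 0.08 0.21] roll -0.39
[-0.72059064  0.02322157  0.02118251] [ 1.04940337e-01  3.32244393e-01  1.56327964e+00 -9.80030515e-04
  1.24563442e+00 -1.45865661e+00]
```

Call:
play_rows(targets=[0, 0, 0, 3, 0, 0, 0, 8, 0, 0, 0, 13, 0, 0, 0, 18, 0, 0, 0, 23, 0, 0, 0, 28, 0, 0, 0, 32, 0, 0, 0, 32])

```text
t: 12.15
tool_pos: [0.6162, 0.1148, 0.0546]
orientation: [0.884, 3.014, -0.004]
force: [-2.8, -10.3, 5.4]
opening: 0.0139
gripper_force: 45.0
```

```bash
python3 -c "
from h import *
go(.6151,.1169,.0525,117); print(read_state()['wrist_torque'])"
```

```text
t 12.15 pos [0.6162 0.1148 0.0546] th 147.32 tilt [-0.001  -0.0026 -1.    ] F [ -2.8 -10.3   5.4] open 0.0139
move [0.21 0.12 0.21] roll 30.32
[-1.68278524  0.43078111  0.18822019]
```

Call:
play_rows(targets=[-0.06, -0.08, 0, 4, -0.06, -0.08, 0, 9, -0.06, -0.08, 0, 14, -0.06, -0.08, 0, 19, -0.06, -0.08, 0, 24, -0.06, -0.08, 0, 29, -0.06, -0.08, 0, 33, -0.06, -0.08, 0, 33])

```text
t: 12.82
tool_pos: [0.6154, 0.1137, 0.0545]
orientation: [-1.702, -2.64, 0.006]
force: [-8.0, -10.9, 9.7]
opening: 0.0139
gripper_force: 45.9
```

```bash
python3 -c "
from h import *
go(.6151,.1169,.0525,117); print(read_state()['wrist_torque'])"
```

```text
t 12.82 pos [0.6154 0.1137 0.0545] th 114.38 tilt [-0.0019 -0.0036 -1.    ] F [ -8.  -10.9   9.7] open 0.0139
move [0.3  0.11 0.2 ] roll -2.62
[-1.90068826  1.32934139  0.77421892]
```

The knob has turned to about 1.3 rad and is against its end of travel. I'll ease back 2° and release.

Call:
play_rows(targets=[0, 0, 0, -2, 0, 0, 0, -2.5, 0, 0, 0, -2.5])

```text
t: 13.07
tool_pos: [0.6154, 0.1137, 0.0545]
orientation: [-1.638, -2.68, 0.006]
force: [-8.9, -10.1, 9.6]
opening: 0.0137
gripper_force: 44.9
```

Call:
play_rows(targets=[0, 0, 0, 0, 0, 0, 0, 0, 0, 0, 0, 0, 0, 0, 0, 0, 0, 0, 0, 0], grip=5)

```text
t: 13.48
tool_pos: [0.6164, 0.1161, 0.054]
orientation: [-1.638, -2.681, -0.0]
force: [0.7, 0.7, 1.2]
opening: 0.0426
gripper_force: 0.0
```

Call:
play_rows(targets=[0, 0, -1, 0, 0, 0, -3, 0, 0, 0, -6, 0, -1.5, 0, -9, 0, -4, 0, -11, 0, -7, 0, -12, 0, -9, 0, -12, 0, -9, 0, -12, 0])

```text
t: 14.15
tool_pos: [0.6597, 0.032, 0.1767]
orientation: [1.64, 2.674, 0.001]
force: [1.7, -0.4, 0.3]
opening: 0.0498
gripper_force: 0.0
```

```bash
python3 -c "
from h import *
d=snap('wrist','w5')
go(.6152,.1167,.15,101.5)
i=d['image'][0:340,160:480,::-1]
cv2.imwrite('pics/w5b.png',cv2.resize(cv2.convertScaleAbs(i,alpha=.9),None,fx=1.76,fy=1.76,interpolation=cv2.INTER_CUBIC))
"
```

```text
t 14.2 pos [0.6584 0.0339 0.1754] th 116.98 tilt [-9.0e-04  1.3e-03 -1.0e+00] F [-1.   0.5 -0. ] open 0.05
move [ 9.34 -0.09  2.53] roll 15.48
```

View pics/w5b.png

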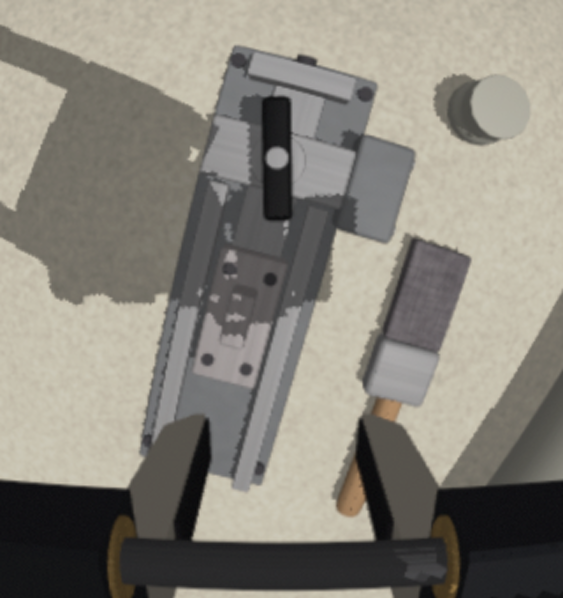

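```bash
python3 -c "
from h import *
d=load('w5'); P=lambda x,y,z: px2w(d,160+x/1.76,y/1.76,z)
A,B=P(276,98,.086),P(278,218,.086); print('joint',np.radians(11.5)-np.arctan2(*(B-A)[1::-1]))
a=np.radians(11.5); v=np.array([-np.sin(a),np.cos(a)])
s=(P(248,80,.032)+P(352,102,.032))/2; n=(P(195,374,.034)+P(253,388,.034))/2
print('stop-near', (s-n)[:2]@v, 'expect .180')
d=load('w4'); s=(P(219,100,.032)+P(332,100,.032))/2; n=(P(247,419,.034)+P(313,419,.034))/2; print((s-n)[:2]@v)"
```

```text
joint 1.2864531334152023
stop-near 0.1766857012009412 expect .180
0.17773900419093946
```

```bash
python3 -c "
from h import *
print(workorder.close_job())"
```

```text
the job is handed in; nothing more can be done
None
```

The holder is in the channel with its tongue against the end stop, the clamp knob is locked at about 1.29 rad (end of travel 1.3), and the job is handed in at about 14 s.

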